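# Build up a plate electrolysis cell on its guide rods

## Task

Build up the electrolysis cell on the base with the two guide rods: thread on the copper plate with the black terminal first, then the white separator frame so that the coppers cannot touch, then the copper plate with the red terminal, and last the blue pressure plate, each lying flat and fully down on the one before. The black terminal must stick out at the end of the base with the black band and the red one at the end with the red band. The terminals are heavy, so hold each copper plate at its balance point and carry it level, and do not push the beaker or the timer about.

Things in the scene. Friction and masses are not known exactly. Their poses are not given: they have to be found in the camera images.
- cell_base: fixed base: grey plate 66 (x) x 132 (y) mm, top face 16 mm above the worktop, a black band across its +y end, a red one across its -y end. Two upright steel rods, 8 mm thick, at x = 0, y = +42 and -42 mm, 44 mm above the top face, the last 8 mm tapering to a 2.4 mm tip. Origin: centre of the underside, at worktop level, z up. On the finished stack every part's axes are parallel to the base's.
- cathode_plate: loose copper plate with black terminal, 56 (x) x 110 (y) x 8 mm, about 0.6 kg, lying flat. Origin on the underside at its balance point, 25 mm from the plate's middle towards the terminal (+y): the plate reaches y = -80 to +30, a brass block with black knob (30 mm wide, 41 mm high) +45 to +71 mm. Two 12 mm through holes at x = 0, y = -67 and +17 mm. Grip across the 56 mm width.
- separator: loose white plastic separator frame, 56 (x) x 110 (y) x 8 mm, 90 g, with a grid window in the middle, lying flat; both ends alike. Origin: centre of the underside. Two 12 mm round through holes at x = 0, y = +42 and -42 mm. Grip across the 56 mm width.
- anode_plate: loose copper plate with red terminal, 56 (x) x 110 (y) x 8 mm, about 0.6 kg, lying flat. Origin on the underside at its balance point, 25 mm from the plate's middle towards the terminal (-y): the plate reaches y = -30 to +80, a brass block with red knob (30 mm wide, 41 mm high) -71 to -45 mm. Two 12 mm through holes at x = 0, y = -17 and +67 mm. Grip across the 56 mm width.
- pressure_plate: loose blue-coated metal pressure plate, 56 (x) x 110 (y) x 10 mm, 0.18 kg, lying flat; two white hose nipples on top (25 mm above the underside, at y = +18 and -18 mm); both ends alike. Origin: centre of the underside. Two 12 mm round through holes at x = 0, y = +42 and -42 mm. Grip across the 56 mm width.
- beaker_c: bystander: glass beaker with yellowish contents, 70 mm across, 90 mm high, standing behind the work; not to be moved. Origin: centre of the underside.
- timer: bystander: small white timer lying flat, 34 x 64 x 16 mm, behind the work; not to be moved. Origin: centre of the underside.
There are look-alikes about, which are no part of the job. Leave any turquoise look-alike of the pressure_plate alone.

How it is judged:
On the way, in this order (a step that is already met when the one before it is completed fails the run):
1. the copper plate with the black terminal is on both rods, flat on the base, its terminal at the black-banded end, released (x of cathode_plate in the frame of cell_base between -0.006 and 0.006 m and y of cathode_plate in the frame of cell_base between 0.019 and 0.031 m and z of cathode_plate in the frame of cell_base between 0.013 and 0.019 m and angle between cathode_plate's own z axis and vertical below 0.06 rad and angle between the y axis of cathode_plate and the y axis of cell_base, either way round below 0.15 rad and linear speed of cathode_plate below 0.02 m/s and angular speed of cathode_plate below 0.2 rad/s and contact force between cathode_plate and the fingers below 0.3 N), for 0.2 s.
2. the white separator frame lies flat on it, on both rods, released (x of separator in the frame of cell_base between -0.006 and 0.006 m and y of separator in the frame of cell_base between -0.006 and 0.006 m and z of separator in the frame of cell_base between 0.021 and 0.027 m and angle between separator's own z axis and vertical below 0.06 rad and angle between the y axis of separator and the y axis of cell_base, either way round below 0.15 rad and linear speed of separator below 0.02 m/s and angular speed of separator below 0.2 rad/s and contact force between separator and the fingers below 0.3 N), for 0.2 s.
3. the copper plate with the red terminal lies flat on the separator, on both rods, its terminal at the red-banded end, released (x of anode_plate in the frame of cell_base between -0.006 and 0.006 m and y of anode_plate in the frame of cell_base between -0.031 and -0.019 m and z of anode_plate in the frame of cell_base between 0.029 and 0.035 m and angle between anode_plate's own z axis and vertical below 0.06 rad and angle between the y axis of anode_plate and the y axis of cell_base, either way round below 0.15 rad and linear speed of anode_plate below 0.02 m/s and angular speed of anode_plate below 0.2 rad/s and contact force between anode_plate and the fingers below 0.3 N), for 0.2 s.
4. the blue pressure plate lies flat on top, on both rods, released (x of pressure_plate in the frame of cell_base between -0.006 and 0.006 m and y of pressure_plate in the frame of cell_base between -0.006 and 0.006 m and z of pressure_plate in the frame of cell_base between 0.037 and 0.043 m and angle between pressure_plate's own z axis and vertical below 0.06 rad and angle between the y axis of pressure_plate and the y axis of cell_base, either way round below 0.15 rad and linear speed of pressure_plate below 0.02 m/s and angular speed of pressure_plate below 0.2 rad/s and contact force between pressure_plate and the fingers below 0.3 N), for 0.2 s.
At the end, for the whole second after the job is handed in: Threaded on both rods from below: black-terminal plate, separator, red-terminal plate, pressure plate; each within 6 mm sideways and 3 mm in height of its place, level to 0.06 rad, turned with the base to 0.15 rad, terminals at the band of their colour, released, at rest (all of step 1 and all of step 2 and all of step 3 and all of step 4); the robot touches nothing.
It fails at once if the black-terminal plate is carried tipped by more than 20 degrees (angle between cathode_plate's own z axis and vertical above 0.35 rad).
It fails at once if the red-terminal plate is carried tipped by more than 20 degrees (angle between anode_plate's own z axis and vertical above 0.35 rad).
It fails at once if the beaker_c is pushed more than 20 mm away (distance of beaker_c from where it was at the start of the episode above 0.02 m).
It fails at once if the timer is pushed more than 20 mm away (distance of timer from where it was at the start of the episode above 0.02 m).
It fails at once if the beaker is tipped (angle between beaker_c's own z axis and vertical above 0.35 rad).
It also fails if it takes over 120 s, if anything falls off the work surface, if the arm or the gripper's body presses on something with over 40 N, if the wrist force passes 120 N, or if a joint passes its speed limit or range.

## Robot

A 7-joint arm with a two-finger parallel gripper is mounted at the origin on a cart in front of the work surface, level with it; the furniture and walls round the work are solid. World frame = base frame: x ahead of the robot, y to its left, z up, the work surface at z = 0. Lengths are in m, angles in rad, forces in N, time in s.
With the tool pointing down it reaches from about 0.4 to 0.875 m from the base axis. Payload 19.3 kg.
Tool frame: the origin (TCP) lies on the centre line of the jaws, within the pads' length; the fingertips stand 14 mm ahead of it and the grasp point (between the pads) lies 5 mm behind it (bot.tip_extent is the distance from the TCP to the fingertips, in m); z points along the fingers, y is the line along which they close (so a half turn about z gives the same grasp; the last joint's range is limited). The gripper opens to 85 mm and grips with 20 to 120 N. Pads are 22 mm wide; open, the fingers measure 114 mm over their backs; the gripper's body (76 mm by 85 mm) begins 54 mm behind the grasp point. The pads swing forward as they close: fully open they stand 13 mm farther back than shut.
Start: joints at [-0.07, 0.521, -0.036, 1.599, 0.021, 1.021, -0.113], TCP at [0.625, -0, 0.245] pointing down, gripper open.
Joint ranges: [-2.91, 2.91], [-0.3, 2.13], [-1.5, 1.42], [0.17, 2.43], [-1.26, 4.41], [0.16, 1.93], [-2.52, 2.52]. Speed limits (rad/s): [1.89, 1.89, 2.39, 2.39, 3.01, 3.01, 3.01].

## Interface

Orientations are given as [roll, pitch, yaw] about the fixed x, y, z axes, in that order (R = Rz(yaw) Ry(pitch) Rx(roll)).
In Python, from workcell import monitor, grab_frame, camera_model, bot gives the robot as it stands.
- The arm moves only by the tool move_arm, never from a script. Its argument "moves" is a list of rows, each a list of 4 numbers: the shift along the world's x, y, z in mm, then the turn about the world's z in rad. A call has 1 to 12 rows; each row is the pose to reach, as a shift and turn from the pose commanded when the call began; what a row does not reach only later rows make up. A row lasts 1/8 s, in which the tool goes at most 62.5 mm and 10.7 degrees, less where a joint would pass 70% of its speed; a pose out of reach is approached as far as the arm can. A call with a gripper value outside its range is refused whole. "gripper" is the opening, from 0 (shut) to 1 (fully open), set as the call begins (left out, the last holds). The fingers move at their own pace and stop on an object; "newtons" is the grip in N (left out, the last holds). Time passes only in rows, so rows that repeat a pose let the fingers close. It gives the time, the measured TCP pose, the force, the opening and the grip force at its end, in the units of the state.
- monitor.observe(): the state, without advancing time (a new reading comes with each control period).
- grab_frame(name): name is "scene" or "side" or "wrist"; returns the picture (400x640x3 uint8, blue, green, red); there is no depth.
- camera_model(name): a dict with "vfov" (degrees; the focal length in pixels is half the picture's height over the tangent of half this angle, whatever the lens; pixels are square), "cx", "cy" (the principal point, pixels), "k1" (the pictures are not rectified: a ray, as slopes to the right and down, at radius r is drawn at 1 + k1 r^2 times it, then the intrinsics apply), "R" (3x3) and "t" (3): a world point X has camera coordinates R X + t; the wrist camera has in their place "T_tool_cam" (4x4, takes a point from camera to tool coordinates, whose origin is the TCP and whose axes are the flange's). Camera axes: x right, y down, z forward; pixel columns grow to the right and rows downward; lengths in m; the calibration is good to about 2 mm. A picture is of the moment at which its call begins: read the wrist's pose just before it. camera_model takes no time and is no camera call.
- bot.job_done(): hands the job in; it is judged then, once.
The state is a dict: "clock": time; "qpos": joint angles; "qd": joint speeds; "joint_efforts": joint torques, N m; "position": TCP position; "tool_rot": TCP orientation; "force": force on the tool from outside, world axes, zero at the start; "moment": the same for the moment, N m; "grip_width": finger opening in m; "finger_force": force on a finger pad.
Only numpy, scipy, OpenCV 4.12 (cv2) and the standard library are available. Lean on these libraries where they do the work, as an engineer would, in place of code of your own. Each camera call takes 0.05 s, during which the arm holds its last target. There are 200 camera calls.

## Working session

There is one attempt and no reset: what is moved stays moved. The work goes in short steps, Python scripts to look and compute and a tool call to move; the robot and the scene stay as the last step left them, time stands still between calls to the robot, and variables do not carry over. Pictures are saved under pics/ and viewed, at most 14 in all, crops included, and the job is handed in when it is done.

Besides the shell and the picture viewer there is one more tool, called after ">>>" as name(argument=value, ...), one argument or row to a line, values as JSON. move_arm: Moves the arm, as the interface text tells. Its arguments: {"type":"object","properties":{"moves":{"type":"array","items":{"type":"array","items":{"type":"number"}}},"gripper":{"type":"number"},"newtons":{"type":"number"}},"required":["moves"]}

```bash
mkdir -p pics; cat > h.py <<'E'
import numpy as np, cv2
from workcell import monitor, grab_frame, camera_model, bot
from scipy.spatial.transform import Rotation as Ro
def cam(name, st=None):
    m=camera_model(name); f=200/np.tan(np.radians(m["vfov"])/2)
    if "T_tool_cam" in m:
        T=np.eye(4); T[:3,:3]=Ro.from_euler('xyz',st["tool_rot"]).as_matrix(); T[:3,3]=st["position"]
        W=T@np.array(m["T_tool_cam"]); W=np.linalg.inv(W); R,t=W[:3,:3],W[:3,3]
    else: R,t=np.array(m["R"]),np.array(m["t"])
    return dict(f=f,cx=m["cx"],cy=m["cy"],k=m["k1"],R=R,t=t)
def proj(c,X):
    p=np.atleast_2d(X)@c["R"].T+c["t"]; s=p[:,:2]/p[:,2:]; s=s*(1+c["k"]*(s**2).sum(1,keepdims=True))
    return s*c["f"]+[c["cx"],c["cy"]]
def unproj(c,uv,z):
    d=(np.atleast_2d(uv)-[c["cx"],c["cy"]])/c["f"]; s=d.copy()
    for _ in range(30): s=d/(1+c["k"]*(s**2).sum(1,keepdims=True))
    r=np.c_[s,np.ones(len(s))]@c["R"]; o=-c["R"].T@c["t"]
    z=np.broadcast_to(z,len(s))
    return o+r*((z-o[2])/r[:,2])[:,None]
E
python3 - <<'E'
from h import *
s=monitor.observe(); print(s)
for n in("scene","side","wrist"):
    st=monitor.observe(); cv2.imwrite(f"pics/{n}0.png",grab_frame(n)); print(n,{k:np.round(v,3) for k,v in cam(n,st).items()}, st["position"])
E
```

```text
{'clock': 0.0, 'qpos': array([-0.07020728,  0.5220488 , -0.03635352,  1.60000132,  0.02120815,
        1.02113474, -0.11278274]), 'qd': array([-0.00019388,  0.00074131,  0.00035298,  0.00011843,  0.00015879,
        0.00227081, -0.00024639]), 'joint_efforts': array([-4.24098413e-03, -9.27110124e+01,  1.97758444e+00, -3.69928443e+01,
        1.76317629e-02,  8.19846697e-03, -6.58496788e-05]), 'position': array([ 6.24664998e-01, -1.98449171e-05,  2.44706161e-01]), 'tool_rot': array([-3.14038853e+00,  8.15712656e-05,  1.57083773e+00]), 'force': array([-0.11397722, -0.84677182,  0.18387264]), 'moment': array([0.03743348, 0.01819801, 0.0253184 ]), 'finger_force': 0.0, 'grip_width': 0.08547627887342703}
scene {'f': np.float64(368.232), 'cx': np.float64(322.303), 'cy': np.float64(200.73), 'k': np.float64(-0.02), 'R': array([[ 0.997,  0.082,  0.007],
       [ 0.05 , -0.537, -0.842],
       [-0.065,  0.84 , -0.539]]), 't': array([-0.586,  0.037,  1.061])} [ 6.24664998e-01 -1.98449171e-05  2.44706161e-01]
side {'f': np.float64(452.566), 'cx': np.float64(327.357), 'cy': np.float64(196.763), 'k': np.float64(-0.099), 'R': array([[ 0.849, -0.529, -0.018],
       [-0.222, -0.324, -0.92 ],
       [ 0.481,  0.784, -0.392]]), 't': array([-0.478,  0.206,  1.186])} [ 6.24695792e-01 -2.78291878e-06  2.44751726e-01]
wrist {'f': np.float64(316.664), 'cx': np.float64(317.586), 'cy': np.float64(206.542), 'k': np.float64(-0.062), 'R': array([[ 1.   ,  0.001, -0.002],
       [ 0.001, -0.961,  0.277],
       [-0.001, -0.277, -0.961]]), 't': array([-0.624, -0.035,  0.378])} [ 6.24722842e-01 -5.64713950e-05  2.44791952e-01]
```

View pics/scene0.png

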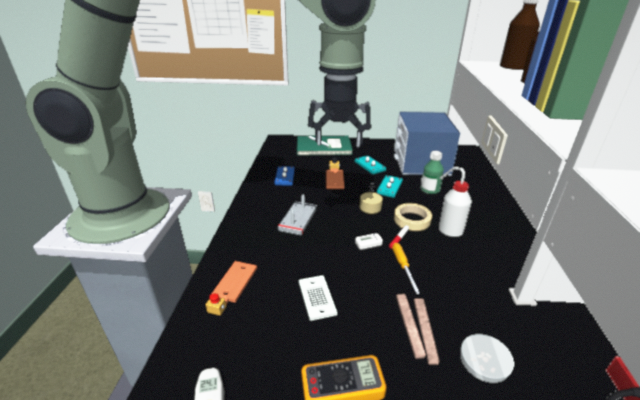

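View pics/wrist0.png

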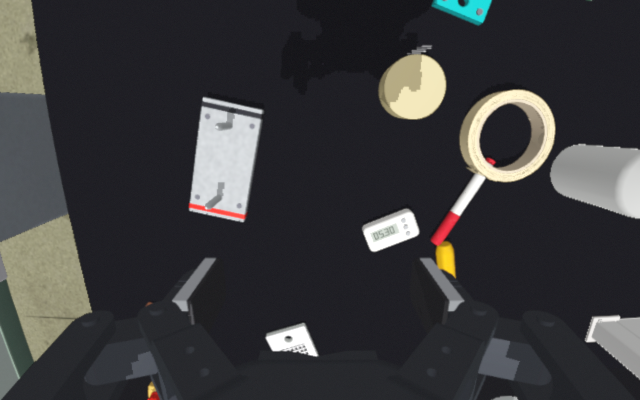

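View pics/side0.png

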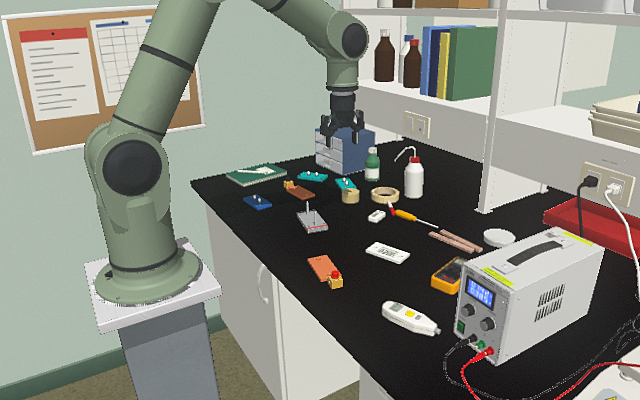

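The scene picture shows these items:
- Base at about (297,215), red band nearest the camera.
- Red-terminal plate at (232,285).
- White separator at (318,297).
- Blue plate at (285,175), with turquoise look-alikes at (370,165) and (390,186).
- Copper plate, presumably the cathode, at (335,178).
- White timer at (368,241) and beaker at (371,203).

I'll compute coarse positions and enlarge a crop to confirm the identities.

```bash
python3 - <<'E'
from h import *
c=cam("scene")
for n,uv,z in[("base",(297,216),.016),("red",(238,278),.008),("sep",(318,297),.008),("blue",(285,175),.01),("cath",(335,180),.008),("timer",(368,241),.016),("beakertop",(371,198),.09),("turq1",(370,165),.01),("turq2",(390,186),.01)]: print(n,unproj(c,uv,z).round(3))
s=cv2.imread("pics/side0.png")[160:300,230:430]; a=cv2.imread("pics/scene0.png")[140:260,260:420]
cv2.imwrite("pics/crop0.png",np.vstack([cv2.resize(a,(640,300+0),interpolation=2)[:300],cv2.resize(s,(640,300),interpolation=2)]))
E
```

```text
base [[0.516 0.013 0.016]]
red [[ 0.414 -0.231  0.008]]
sep [[ 0.601 -0.272  0.008]]
blue [[0.44  0.257 0.01 ]]
cath [[0.61  0.242 0.008]]
timer [[ 0.711 -0.08   0.016]]
beakertop [[0.716 0.009 0.09 ]]
turq1 [[0.729 0.358 0.01 ]]
turq2 [[0.789 0.216 0.01 ]]
```

View pics/crop0.png

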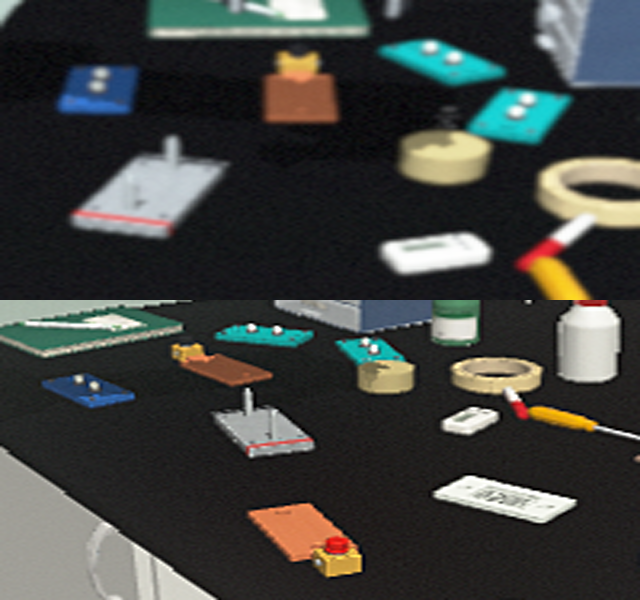

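The dark-blue plate at scene (285,175) is the pressure plate, since the other two are turquoise and get left alone. The copper plate at (335,178) has the dark knob, so it's the cathode. The one at (232,285) has the red knob, so it's the anode. Next I'll take measuring shots from the wrist.

>>> move_arm(
  moves=[
    [-50,60,0,0],
    [-100,120,0,0],
    [-105,150,0,0],
    [-105,150,0,0],
    [-105,150,0,0],
  ],
)

```text
clock: 0.78
position: [0.5201, 0.1498, 0.2452]
tool_rot: [-3.142, 0.0, 1.571]
force: [-0.6, -0.3, -0.4]
grip_width: 0.0855
finger_force: 0.0
```

```bash
python3 - <<'E'
from h import *
st=monitor.observe(); im=grab_frame("wrist"); cv2.imwrite("pics/w1.png",im); np.save("w1.npy",[st["position"],st["tool_rot"]]); print(st["clock"],st["position"],st["tool_rot"],bot.tip_extent,st["grip_width"])
E
```

```text
0.775 [0.52006892 0.14976067 0.24524694] [-3.14157704e+00  3.65539331e-04  1.57101265e+00] 0.014 0.0855463903498364
```

View pics/w1.png

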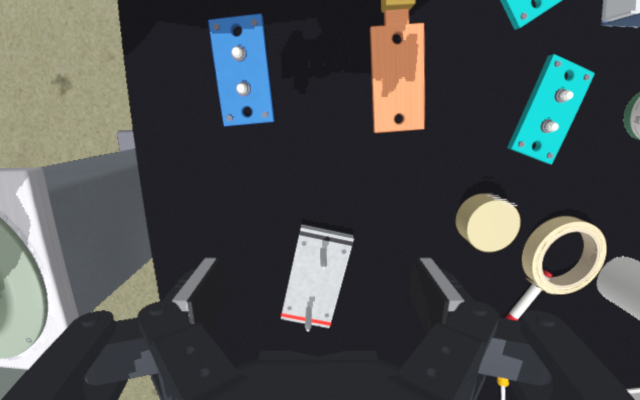

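The wrist view shows the base with corners at about (302,226), (354,238), (330,327) and (281,318), black band at the +y end. The cathode's plate holes are at (397,38) and (399,119), and its terminal points to +y. The blue plate is at (241,70). I'll fit poses by outline.

```bash
cat >> h.py <<'E'
from scipy.optimize import minimize
def box(x0,x1,y0,y1,z0,z1): return np.array([[x,y,z] for x in(x0,x1) for y in(y0,y1) for z in(z0,z1)])
SH={"base":(-33,33,-66,66,0,16),"cath":(-28,28,-80,30,0,8),"sep":(-28,28,-55,55,0,8),"anode":(-28,28,-30,80,0,8),"blue":(-28,28,-55,55,0,10)}
SH={k:box(*(np.array(v)/1000)) for k,v in SH.items()}
def mask(im,n,seed):
    h=cv2.cvtColor(im,cv2.COLOR_BGR2HSV); H,S,V=[h[...,i].astype(int) for i in range(3)]
    m={"blue":(H>103)&(H<125)&(S>110)&(V>50),"cath":(H<17)&(S>70)&(V>70),"anode":(H<17)&(S>70)&(V>70)}.get(n,V>75).astype(np.uint8)
    m=cv2.morphologyEx(m,cv2.MORPH_CLOSE,np.ones((5,5)))
    if n in("cath","anode"): m=cv2.morphologyEx(m,cv2.MORPH_OPEN,np.ones((3,29) if False else (27,27)))
    _,l=cv2.connectedComponents(m); k=l[seed[1],seed[0]]; assert k,"seed"
    m=(l==k).astype(np.uint8); c,_=cv2.findContours(m,0,2); return cv2.drawContours(m*0,c,-1,1,-1)
def xf(P,p,z=0):
    c,s=np.cos(p[2]),np.sin(p[2]); return np.c_[P[:,0]*c-P[:,1]*s+p[0],P[:,0]*s+P[:,1]*c+p[1],P[:,2]+z]
def fit(c,im,n,seed,p0,z=0):
    m=mask(im,n,seed); ms=cv2.resize(m,None,fx=4,fy=4,interpolation=1)
    def cost(p):
        uv=proj(c,xf(SH[n],p,z)); r=np.zeros_like(ms)
        cv2.fillPoly(r,[cv2.convexHull(np.round((uv+.5)*4*16-8).astype(np.int32))],1,shift=4)
        return 1-(r&ms).sum()/(r|ms).sum()
    p0=np.array(p0,float); best=None
    for d in((.015,.015,.15),(.004,-.004,.04)):
        q=minimize(cost,p0,method="Nelder-Mead",options=dict(initial_simplex=p0+np.vstack([np.zeros(3),np.diag(d)]),xatol=1e-5,fatol=1e-6)); p0=q.x
    return p0,q.fun
E
python3 - <<'E'
from h import *
im=cv2.imread("pics/w1.png"); a=np.load("w1.npy"); c=cam("wrist",dict(position=a[0],tool_rot=a[1]))
uv=np.array([(302,226),(354,238),(330,327),(281,318)]); X=unproj(c,uv,.016); print("base corners",X[:,:2].round(4).tolist(),np.linalg.norm(X-np.roll(X,1,0),axis=1).round(4),X.mean(0).round(4))
X=unproj(c,[(397,38),(399,119)],.008); print("cath holes",X.round(4), np.linalg.norm(X[0]-X[1]))
X=unproj(c,[(237,30),(247,112)],.010); print("blue holes",X.round(4), np.linalg.norm(X[0]-X[1]))
for n,s,p in[("base",(330,270),(.515,.01,-.15)),("cath",(390,100),(.61,.27,0)),("blue",(250,100),(.44,.257,.0))]: print(n,fit(c,im,n,s,p))
E
```

```text
base corners [[0.5014, 0.0944], [0.564, 0.0791], [0.5367, -0.0483], [0.4719, -0.0344]] [0.1321 0.0645 0.1303 0.0662] [0.5185 0.0227 0.016 ]
cath holes [[0.6039 0.3023 0.008 ]
 [0.611  0.2184 0.008 ]] 0.08416759250390847
blue holes [[0.4352 0.3095 0.01  ]
 [0.4418 0.2257 0.01  ]] 0.08412213631629203
base (array([ 0.51694929,  0.01999932, -0.22499815]), np.float64(0.026488180005696416))
cath (array([0.60731383, 0.2692624 , 0.074463  ]), np.float64(0.2978468353274272))
blue (array([0.43710107, 0.26826484, 0.08956619]), np.float64(0.038642740483269766))
```

The hole spacings come out at 84.2 and 84.1 mm against 84 mm expected, and the base size is right too. I'll take a closer base view, then one of the cathode.

>>> move_arm(
  moves=[
    [0,-50,-30,0],
    [0,-100,-60,-0.15],
    [0,-110,-65,-0.22],
    [0,-110,-65,-0.22],
    [0,-110,-65,-0.22],
  ],
)

```text
clock: 1.45
position: [0.5204, 0.0404, 0.1806]
tool_rot: [3.141, -0.0, 1.353]
force: [0.6, 0.7, 0.6]
grip_width: 0.0857
finger_force: 0.0
```

```bash
python3 - <<'E'
from h import *
st=monitor.observe(); im=grab_frame("wrist"); cv2.imwrite("pics/w2.png",im); np.save("w2.npy",[st["position"],st["tool_rot"]]); print(st["clock"],st["position"],st["tool_rot"])
c=cam("wrist",st); p,e=fit(c,im,"base",tuple(proj(c,[.518,.02,.016])[0].astype(int)),(.517,.02,-.22)); print(p,e)
cv2.imwrite("pics/w2c.png",cv2.resize(im[40:340,140:500],None,fx=2,fy=2,interpolation=2)[:600,:720])
for y in(.042,-.042): print(proj(c,xf(np.array([[0,y,.016],[0,y,.06]]),p)).round(1))
E
```

```text
1.45 [0.52038272 0.04038319 0.18062231] [ 3.14109869e+00 -4.74647061e-04  1.35259350e+00]
[ 0.51726991  0.02049212 -0.21446815] 0.017078317160943213
[[319.1 171.1]
 [319.4 180.5]]
[[319.3 254. ]
 [319.5 275.2]]
```

View pics/w2c.png

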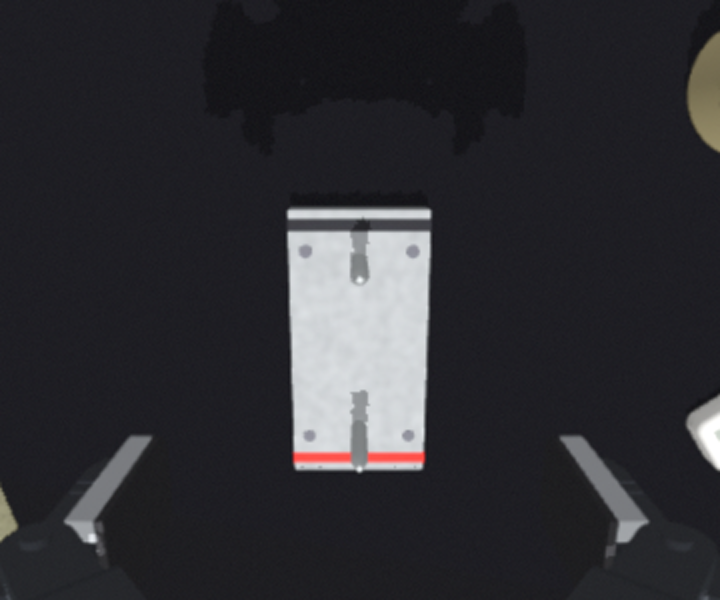

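The base is square to the camera here, with rod tips at full-frame pixels (319.7,180.5) and (319.8,273.5), matching the predictions. Now the cathode close up.

>>> move_arm(
  moves=[
    [30,55,0,0.1],
    [60,110,0,0.2],
    [85,165,0,0.302],
    [85,215,0,0.302],
    [85,245,0,0.302],
    [85,245,0,0.302],
    [85,245,0,0.302],
  ],
)

```text
clock: 2.38
position: [0.605, 0.2847, 0.1805]
tool_rot: [3.141, 0.0, 1.653]
force: [0.6, 0.0, -1.2]
grip_width: 0.0851
finger_force: 0.0
```

```bash
python3 - <<'E'
from h import *
a=np.load("w2.npy"); c=cam("wrist",dict(position=a[0],tool_rot=a[1])); X=unproj(c,[(319.7,180.5),(319.8,273.5)],.06); print("rods",X.round(4),np.linalg.norm(X[0]-X[1]),X.mean(0),np.arctan2(*(X[1]-X[0])[:2])-np.pi*0)
st=monitor.observe(); im=grab_frame("wrist"); cv2.imwrite("pics/w3.png",im); np.save("w3.npy",[st["position"],st["tool_rot"]]); print(st["clock"],st["position"],st["tool_rot"])
c=cam("wrist",st); print(proj(c,xf(np.array([[0,.017,.008],[0,-.067,.008]]),(.6053,.2854,.0844))))
cv2.imwrite("pics/w3c.png",cv2.resize(im[40:340,140:500],None,fx=2,fy=2,interpolation=2))
E
```

```text
rods [[ 0.5269  0.0614  0.06  ]
 [ 0.5094 -0.019   0.06  ]] 0.08228127011114565 [0.51813188 0.02121795 0.06      ] -2.927162208886829
2.375 [0.60500191 0.28470383 0.18046718] [3.14142922e+00 3.40920423e-04 1.65340553e+00]
[[317.86957431 174.0453101 ]
 [317.92878189 254.54484704]]
```

View pics/w3c.png

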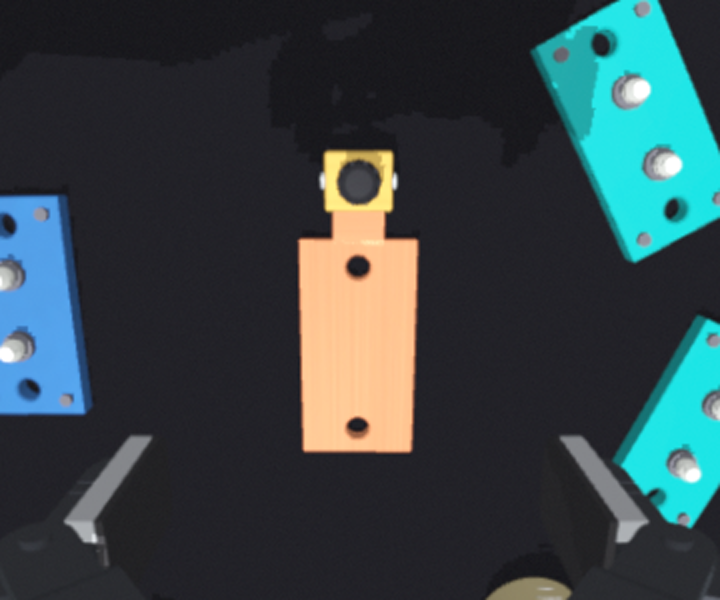

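The cathode's holes are at full-frame pixels (319,173) and (318.7,253.5), with the turquoise plates well clear on the right. The origin comes out at about (0.606, 0.286) with yaw 0.084. I'll descend with the jaws partly closed and feel for the table.

>>> move_arm(
  moves=[
    [1,1,-45,0.002],
    [1,1,-90,0.002],
    [1,1,-130,0.002],
    [1,1,-150,0.002],
    [1,1,-160,0.002],
    [1,1,-162,0.002],
    [1,1,-162,0.002],
    [1,1,-162,0.002],
  ],
  gripper=0.76,
  newtons=60,
)

```text
clock: 3.42
position: [0.6065, 0.2862, 0.0193]
tool_rot: [3.14, -0.001, 1.655]
force: [-0.0, -0.1, -0.2]
grip_width: 0.0648
finger_force: 0.0
```

```bash
python3 - <<'E'
from h import *
st=monitor.observe(); print(st["position"],st["force"],st["grip_width"],bot.tip_extent)
im=grab_frame("wrist"); im2=grab_frame("scene")
cv2.imwrite("pics/w4.png",np.vstack([cv2.resize(im[130:330,150:490],(680,400)),cv2.resize(im2[130:230,260:430],(340,200),interpolation=2).repeat(1,0)[:, :][:,:340].copy().repeat(2,1)[:, :680]]))
E
```

```text
[0.60645931 0.28619982 0.01926372] [-0.02762534 -0.14316367 -0.20075646] 0.06478669365377057 0.014
```

View pics/w4.png

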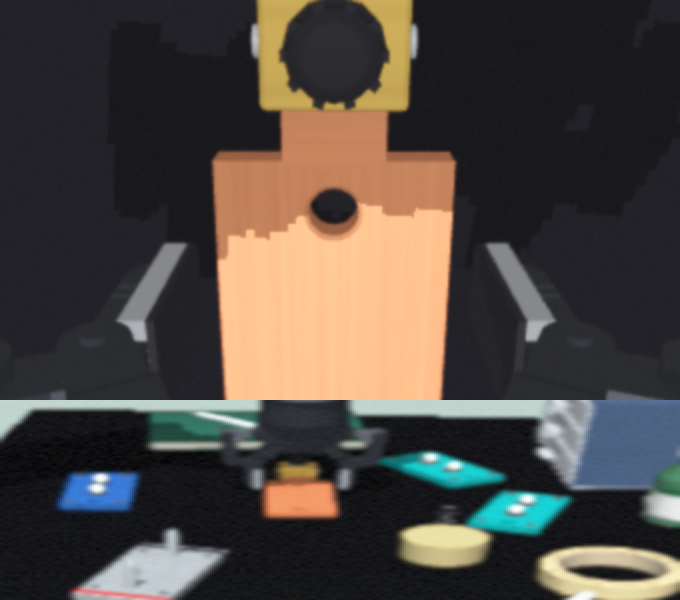

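The plate is centred between the pads. I'll feel downwards in 1.5 mm steps.

>>> move_arm(
  moves=[
    [0,0,-2,0],
    [0,0,-3.5,0],
    [0,0,-5,0],
    [0,0,-6,0],
    [0,0,-6,0],
  ],
)

```text
clock: 4.15
position: [0.6059, 0.2859, 0.0121]
tool_rot: [-3.141, 0.0, 1.655]
force: [0.3, -0.4, 0.8]
grip_width: 0.0648
finger_force: 0.0
```

>>> move_arm(
  moves=[
    [0,0,-1.5,0],
    [0,0,-3,0],
    [0,0,-4,0],
    [0,0,-4,0],
  ],
)

```text
clock: 4.65
position: [0.606, 0.286, 0.0082]
tool_rot: [-3.142, 0.0, 1.655]
force: [-0.5, 1.0, -0.6]
grip_width: 0.065
finger_force: 0.0
```

>>> move_arm(
  moves=[
    [0,0,1.5,0],
    [0,0,1.5,0],
    [0,0,1.5,0],
    [0,0,1.5,0],
    [0,0,1.5,0],
  ],
  gripper=0.3,
  newtons=80,
)

```text
clock: 5.28
position: [0.6065, 0.2862, 0.0107]
tool_rot: [3.141, -0.0, 1.655]
force: [-1.0, -1.2, 11.8]
grip_width: 0.0533
finger_force: 92.4
```

>>> move_arm(
  moves=[
    [0,0,3,0],
    [0,0,8,0],
    [0,0,15,0],
    [0,0,22,0],
    [0,0,30,0],
    [0,0,30,0],
    [0,0,30,0],
  ],
)

```text
clock: 6.15
position: [0.6059, 0.2859, 0.0397]
tool_rot: [-3.141, 0.0, 1.655]
force: [-0.2, -0.4, -5.5]
grip_width: 0.0537
finger_force: 85.2
```

```bash
python3 - <<'E'
from h import *
st=monitor.observe(); print(st["position"],st["force"],st["moment"],st["grip_width"],st["finger_force"])
im=grab_frame("wrist"); im2=grab_frame("scene"); im3=grab_frame("side")
cv2.imwrite("pics/w5.png",np.hstack([im[100:350,150:450],cv2.resize(im2[130:193,290:380],(360,250),interpolation=2)]))
E
```

```text
[0.60590917 0.28592021 0.03971444] [-0.16170936 -0.40988943 -5.49942004] [-0.02216811 -0.02707996  0.02547677] 0.05369763287721149 85.21077632904053
```

View pics/w5.png

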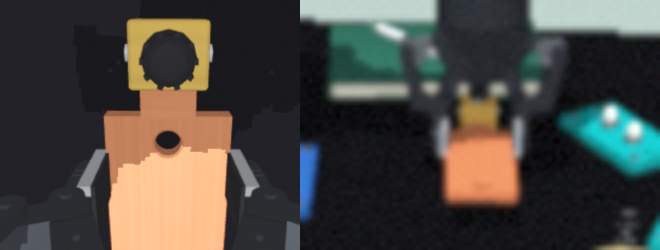

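The plate is held level and its weight shows (5.5 N). I'll raise it, carry it over the rods and check that the holes line up.

>>> move_arm(
  moves=[
    [0,0,15,0],
    [0,0,35,0],
    [-10,-25,55,-0.04],
    [-22,-60,60,-0.1],
    [-37,-105,60,-0.16],
    [-52,-150,60,-0.22],
    [-68,-195,60,-0.27],
    [-80,-230,60,-0.299],
    [-82.5,-240.4,60,-0.299],
    [-82.5,-240.4,60,-0.299],
    [-82.5,-240.4,60,-0.299],
    [-82.5,-240.4,60,-0.299],
  ],
)

```text
clock: 7.8
position: [0.5238, 0.0467, 0.0999]
tool_rot: [3.141, -0.0, 1.357]
force: [-1.2, -0.5, -4.8]
grip_width: 0.0535
finger_force: 86.1
```

```bash
python3 - <<'E'
from h import *
st=monitor.observe(); c=cam("wrist",st); print(st["position"],st["tool_rot"],st["force"],st["moment"],st["grip_width"],st["finger_force"])
im=grab_frame("wrist"); im2=grab_frame("scene"); im3=grab_frame("side"); cv2.imwrite("pics/w6full.png",im)
for p in ((.5181,.0212,-.2144),): print("rodtips w",proj(c,xf(np.array([[0,.042,.06],[0,-.042,.06]]),p)))
h=xf(np.array([[0,.017,.008],[0,-.067,.008]]),(st["position"][0],st["position"][1],st["tool_rot"][2]-np.pi/2),st["position"][2]-.010); print("holes w",proj(c,h))
cv2.imwrite("pics/w6.png",np.hstack([cv2.resize(im[140:340,250:390],(420,600),interpolation=2),np.vstack([cv2.resize(im2[150:250,250:350],(300,300),interpolation=2),cv2.resize(im3[150:250,270:370],(300,300),interpolation=2)])]))
E
```

```text
[0.52376133 0.04666137 0.09987797] [ 3.14143526e+00 -4.64847385e-04  1.35717791e+00] [-1.20924637 -0.45359875 -4.80091874] [-0.05852312 -0.02454071  0.03897744] 0.053491525385716214 86.11154437065125
rodtips w [[317.98595523 219.73295175]
 [317.72533527 344.5722933 ]]
holes w [[318.28677749 244.61254188]
 [318.04424898 391.90024639]]
```

View pics/w6.png

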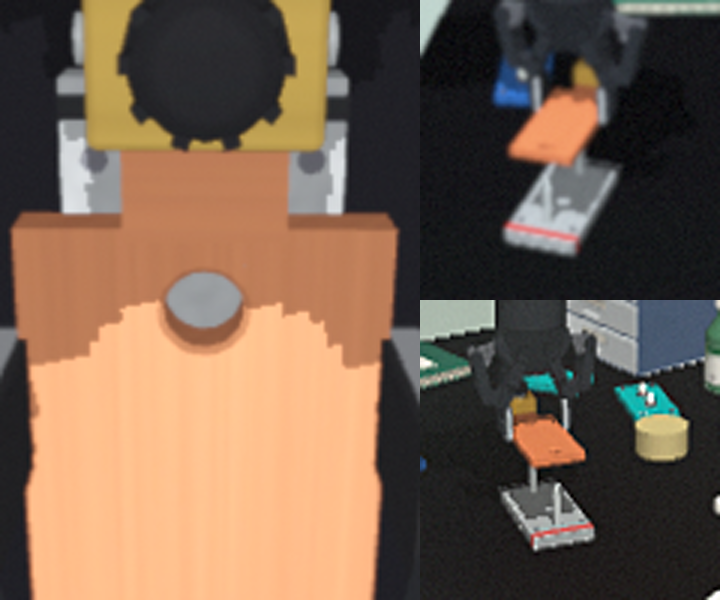

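The hole is where I predicted (rim centre about (317.7,243.5)), and the plate is level in both side views. I'll lower it onto the tapers, watching the force.

>>> move_arm(
  moves=[
    [0,-0.5,-8,0],
    [0,-0.5,-16,0],
    [0,-0.5,-22,0],
    [0,-0.5,-27,0],
    [0,-0.5,-32,0],
    [0,-0.5,-36,0],
    [0,-0.5,-40,0],
    [0,-0.5,-43,0],
    [0,-0.5,-43,0],
  ],
)

```text
clock: 9.07
position: [0.5234, 0.0451, 0.0566]
tool_rot: [-3.141, 0.0, 1.356]
force: [0.4, -0.2, -5.5]
grip_width: 0.0532
finger_force: 86.1
```

```bash
python3 - <<'E'
from h import *
st=monitor.observe(); print(st["position"],st["tool_rot"],st["force"],st["moment"],st["grip_width"],st["finger_force"])
E
```

```text
[0.52339016 0.0450756  0.05662173] [-3.14131220e+00  9.69549575e-05  1.35580285e+00] [ 0.40751407 -0.24244793 -5.49875457] [ 7.82810702e-03 -9.54036299e-05 -7.19101061e-03] 0.053240897544827165 86.06419801712036
```

No contact force, and both holes are past the tips. Continuing down.

>>> move_arm(
  moves=[
    [0,0,-5,0],
    [0,0,-10,0],
    [0,0,-15,0],
    [0,0,-20,0],
    [0,0,-25,0],
    [0,0,-28,0],
    [0,0,-29,0],
    [0,0,-29,0],
  ],
)

```text
clock: 10.07
position: [0.5235, 0.045, 0.0278]
tool_rot: [3.142, 0.0, 1.356]
force: [0.1, 0.7, -4.7]
grip_width: 0.053
finger_force: 86.1
```

>>> move_arm(
  moves=[
    [0,0,-0.7,0],
    [0,0,-1.4,0],
    [0,0,-2,0],
    [0,0,-2,0],
    [0,0,-2,0],
  ],
)

```text
clock: 10.7
position: [0.5236, 0.0451, 0.0266]
tool_rot: [3.141, -0.0, 1.356]
force: [-5.3, 0.6, 15.4]
grip_width: 0.053
finger_force: 94.1
```

Contact with the base. Release and rise.

>>> move_arm(
  moves=[
    [0,0,-1,0],
    [0,0,-1,0],
    [0,0,-1,0],
    [0,0,0,0],
    [0,0,5,0],
    [0,0,30,0],
    [0,0,75,0],
    [0,0,120,0],
    [0,0,155,0],
    [0,0,155,0],
    [0,0,155,0],
  ],
  gripper=1.0,
)

```text
clock: 12.08
position: [0.5232, 0.045, 0.1805]
tool_rot: [-3.141, 0.0, 1.356]
force: [-0.1, -0.0, -0.5]
grip_width: 0.0854
finger_force: 0.0
```

```bash
python3 - <<'E'
from h import *
st=monitor.observe(); c=cam("wrist",st); print(st["clock"],st["position"],st["tool_rot"],st["force"])
im=grab_frame("wrist");im2=grab_frame("scene"); im3=grab_frame("side"); cv2.imwrite("pics/w7f.png",im)
p=(.5181+.0053,.0212+.0244,-.2144); print("exp corners",proj(c,xf(SH["cath"],p,.016)).round(0)[1::2].tolist())
cs=cam("scene"); s=tuple(proj(cs,[.60,-.27,.008])[0].astype(int)); print(s)
try: print("sep scene",fit(cs,im2,"sep",(318,285),(.60,-.27,.2)))
except Exception as e: print(e)
s=cam("side")
print("anode px",proj(cs,[.41,-.23,.008]))
try: print("anode scene",fit(cs,im2,"anode",(240,275),(.41,-.23,-.3)))
except Exception as e: print(e)
cv2.imwrite("pics/w7.png",np.hstack([cv2.resize(im[100:320,220:420],(545,600),interpolation=2),np.vstack([cv2.resize(im2[180:260,257:337],(250,250),interpolation=2),cv2.resize(im3[190:240,280:350],(250,350),interpolation=2)])]))
E
```

```text
12.075 [0.52322094 0.045035   0.18054201] [-3.14133082e+00  1.15296827e-04  1.35579119e+00] [-0.09274244 -0.02583324 -0.53224112]
exp corners [[290.0, 273.0], [287.0, 163.0], [346.0, 273.0], [349.0, 163.0]]
(np.int64(317), np.int64(296))
sep scene (array([ 0.59757751, -0.2680199 ,  0.366314  ]), np.float64(0.09557495484647804))
anode px [[236.28254144 277.44473112]]
seed
```

View pics/w7.png

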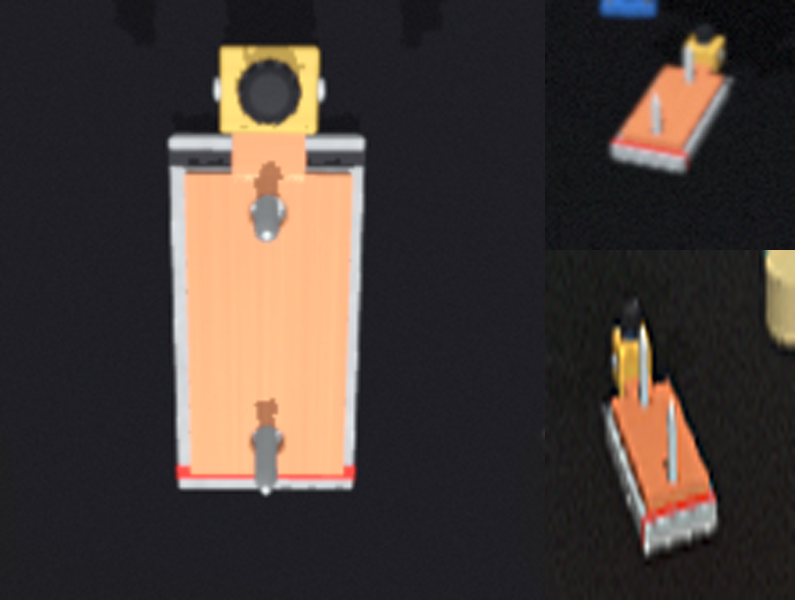

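The cathode is down flat on both rods, with the black terminal at the black band. Now the separator.

>>> move_arm(
  moves=[
    [10,-50,0,0.1],
    [22,-100,0,0.2],
    [38,-155,0,0.3],
    [54,-205,0,0.4],
    [68,-255,0,0.42],
    [77,-290,0,0.42],
    [77,-290,0,0.42],
    [77,-290,0,0.42],
  ],
)

```text
clock: 13.22
position: [0.6002, -0.2441, 0.1799]
tool_rot: [-3.141, -0.001, 1.776]
force: [-0.9, 0.8, 0.7]
grip_width: 0.0855
finger_force: 0.0
```

```bash
cat >> h.py <<'E'
def holes(im,c,poly):
    """dark blobs inside the filled outline (pixels)"""
    g=cv2.cvtColor(im,cv2.COLOR_BGR2GRAY); pm=cv2.erode(poly,np.ones((5,5)))
    n,l,s,ce=cv2.connectedComponentsWithStats(((g<60)&(pm>0)).astype(np.uint8))
    return [(ce[i].round(1).tolist(),int(s[i,4])) for i in range(1,n) if s[i,4]>25]
E
python3 - <<'E'
from h import *
st=monitor.observe(); c=cam("wrist",st); print(st["clock"],st["position"],st["tool_rot"])
im=grab_frame("wrist"); cv2.imwrite("pics/w8.png",im); np.save("w8.npy",[st["position"],st["tool_rot"]])
s=tuple(proj(c,[.598,-.29,.008])[0].astype(int)); print(s, im[s[1]-3:s[1]+3,s[0]-3:s[0]+3].mean(2).round(0))
for dv in (0,-25,25,-12,12):
  try:
    q=(s[0],s[1]+dv); m=mask(im,"sep",q); p,e=fit(c,im,"sep",q,(.598,-.27,.3)); print(p,e); H=holes(im,c,m); print(H)
    X=unproj(c,[h[0] for h in H],.008); print(X.round(4)); break
  except AssertionError as e: print(e)
E
```

```text
13.225 [ 0.60020216 -0.24411949  0.17992117] [-3.14056196e+00 -1.21119625e-03  1.77611891e+00]
(np.int64(306), np.int64(235)) [[184. 153. 167. 175. 204. 228.]
 [253. 254. 255. 255. 255. 255.]
 [254. 221. 214. 191. 188. 240.]
 [246. 183. 141. 129. 150. 199.]
 [215. 182. 168. 169. 173. 188.]
 [194. 190. 190. 202. 199. 205.]]
[ 0.59760468 -0.2641037   0.33516795] 0.04082089842989056
[([304.8, 168.3], 65), ([316.5, 247.7], 38)]
[[ 0.5835 -0.2235  0.008 ]
 [ 0.6111 -0.3012  0.008 ]]
```

View pics/w8.png

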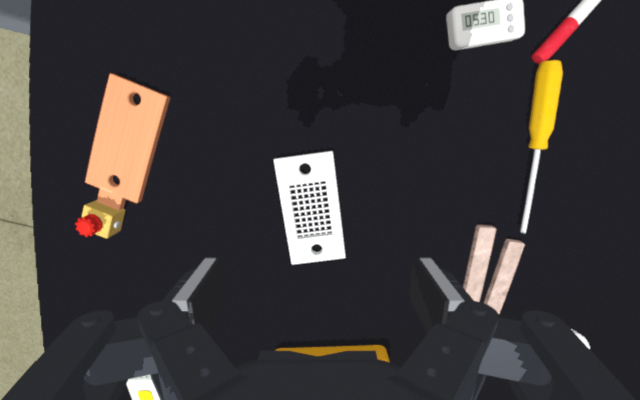

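The separator is at wrist pixel (310,208) with holes at (305,168) and (316.5,248). Its pose is (0.5976, -0.2636), yaw 0.337. The anode is to the left with holes at (136,98) and (115,181). Grasping the separator.

>>> move_arm(
  moves=[
    [-1,-10,-40,0.07],
    [-2.5,-19.5,-85,0.132],
    [-2.5,-19.5,-125,0.132],
    [-2.5,-19.5,-150,0.132],
    [-2.5,-19.5,-160,0.132],
    [-2.5,-19.5,-165,0.132],
    [-2.5,-19.5,-168.5,0.132],
    [-2.5,-19.5,-168.5,0.132],
    [-2.5,-19.5,-168.5,0.132],
  ],
  gripper=0.76,
)

```text
clock: 14.4
position: [0.5983, -0.2645, 0.0129]
tool_rot: [3.141, 0.001, 1.908]
force: [0.6, 0.7, 0.5]
grip_width: 0.0651
finger_force: 0.0
```

>>> move_arm(
  moves=[
    [0,0,0,0],
    [0,0,0,0],
    [0,0,0,0],
    [0,0,0,0],
    [0,0,0,0],
  ],
  gripper=0.3,
  newtons=40,
)

```text
clock: 15.02
position: [0.5982, -0.2646, 0.0131]
tool_rot: [3.141, 0.0, 1.908]
force: [-2.5, 1.2, 8.5]
grip_width: 0.0543
finger_force: 40.9
```

>>> move_arm(
  moves=[
    [0,0,5,0],
    [0,0,20,0],
    [0,0,45,0],
    [0,0,70,0],
    [0,0,88,0],
    [0,0,88,0],
    [0,0,88,0],
  ],
)

```text
clock: 15.9
position: [0.5976, -0.2643, 0.0997]
tool_rot: [-3.141, -0.001, 1.908]
force: [0.3, 0.1, -1.4]
grip_width: 0.0546
finger_force: 42.5
```

```bash
python3 - <<'E'
from h import *
st=monitor.observe(); c=cam("wrist",st); print(st["clock"],st["position"],st["tool_rot"],st["force"],st["grip_width"],st["finger_force"])
im=grab_frame("wrist"); cv2.imwrite("pics/w9.png",im)
x,y=st["position"][:2]; yaw=st["tool_rot"][2]-np.pi/2
for dz in(.010,.013): 
  P=xf(np.array([[0,.042,.008],[-.028,.055,.008],[.028,.055,.008]]),(x,y,yaw),st["position"][2]-dz); print(proj(c,P).round(1).tolist())
m=(im.min(2)>150).astype(np.uint8); n,l,s,ce=cv2.connectedComponentsWithStats(m); k=1+s[1:,4].argmax(); print(s[k])
mm=(l==k).astype(np.uint8); cn,_=cv2.findContours(mm,0,2); cn=max(cn,key=cv2.contourArea); mm=cv2.drawContours(mm*0,[cn],-1,1,-1)
print(cv2.approxPolyDP(cn,3,True)[:,0].tolist()); print(holes(im,c,mm))
E
```

```text
15.9 [ 0.59763264 -0.26427993  0.09970738] [-3.14093169e+00 -5.51439326e-04  1.90779291e+00] [ 0.31982778  0.07181741 -1.4311278 ] 0.054591716580687184 42.48612642288208
[[316.5, 189.2], [248.1, 158.3], [384.9, 158.4]]
[[316.5, 187.7], [249.6, 157.3], [383.4, 157.5]]
[  251   154   133   202 19590]
[[251, 155], [263, 349], [313, 355], [372, 350], [383, 155]]
[([317.4, 182.6], 410), ([284.0, 218.0], 27), ([350.8, 218.0], 26), ([284.6, 228.1], 56), ([311.1, 228.1], 48), ([323.6, 228.1], 55), ([336.5, 228.1], 54), ([350.1, 228.3], 58), ([298.0, 228.5], 42), ([285.0, 240.5], 54), ([298.5, 240.5], 48), ([311.0, 240.5], 42), ([323.5, 240.5], 48), ([336.5, 240.5], 48), ([350.0, 240.5], 54), ([285.5, 252.5], 48), ([298.5, 252.5], 48), ([311.0, 252.5], 42), ([323.8, 252.6], 44), ([336.0, 252.5], 42), ([349.5, 252.5], 48), ([285.5, 264.0], 40), ([299.0, 264.0], 35), ([311.1, 264.1], 36), ([324.0, 264.0], 35), ([336.0, 264.0], 35), ([349.4, 263.9], 39), ([285.8, 275.0], 37), ([299.1, 275.1], 34), ([311.5, 275.0], 30), ([323.9, 275.1], 34), ([336.0, 275.0], 35), ([348.5, 275.0], 40), ([286.5, 286.5], 32), ([311.6, 286.6], 27), ([323.9, 286.6], 29), ([336.0, 286.5], 28), ([348.7, 286.1], 38), ([348.1, 297.4], 29), ([286.7, 297.4], 30), ([287.0, 307.5], 28), ([335.0, 307.5], 28), ([347.6, 307.5], 31), ([317.6, 340.5], 95)]
```

The held plate sits about 1 mm along +y of the grip, so I'll correct for that and carry it over.

>>> move_arm(
  moves=[
    [-8,30,0,-0.06],
    [-22,80,0,-0.18],
    [-37,130,0,-0.3],
    [-51,180,0,-0.42],
    [-65,230,0,-0.52],
    [-77,272,0,-0.5515],
    [-79.7,284.5,0,-0.5515],
    [-79.7,284.5,0,-0.5515],
    [-79.7,284.5,0,-0.5515],
    [-79.7,284.5,0,-0.5515],
  ],
)

```text
clock: 17.2
position: [0.5185, 0.0188, 0.1002]
tool_rot: [3.142, 0.0, 1.355]
force: [-0.6, 0.2, -1.2]
grip_width: 0.0545
finger_force: 42.5
```

```bash
python3 - <<'E'
from h import *
st=monitor.observe(); c=cam("wrist",st); print(st["clock"],st["position"],st["tool_rot"],st["force"],st["grip_width"],st["finger_force"])
im=grab_frame("wrist"); cv2.imwrite("pics/w10.png",im)
print(proj(c,xf(np.array([[0,.042,.06],[0,.042,.024]]),(.5181,.0212,-.2144))).round(1).tolist())
E
```

```text
17.2 [0.51850439 0.01877245 0.10017992] [3.14157819e+00 3.36236239e-04 1.35450335e+00] [-0.57468876  0.16788923 -1.17614101] 0.05451252409361817 42.48231053352356
[[316.4, 169.0], [316.6, 159.8]]
```

>>> move_arm(
  moves=[
    [-0.4,1.0,-10,0],
    [-0.4,1.0,-18,0],
    [-0.4,1.0,-23,0],
    [-0.4,1.0,-23,0],
    [-0.4,1.0,-23,0],
  ],
)

```text
clock: 17.88
position: [0.518, 0.0211, 0.0774]
tool_rot: [3.141, -0.0, 1.356]
force: [-1.3, -0.4, -0.7]
grip_width: 0.0543
finger_force: 42.5
```

>>> move_arm(
  moves=[
    [0,-0.3,-4,0],
    [0,-0.3,-8,0],
    [0,-0.3,-12,0],
    [0,-0.3,-16,0],
    [0,-0.3,-20,0],
    [0,-0.3,-20,0],
    [0,-0.3,-20,0],
  ],
)

```text
clock: 18.75
position: [0.5179, 0.0207, 0.0574]
tool_rot: [3.142, 0.0, 1.356]
force: [-0.2, 0.5, -1.3]
grip_width: 0.0544
finger_force: 42.5
```

>>> move_arm(
  moves=[
    [0,0,-5,0],
    [0,0,-10,0],
    [0,0,-14,0],
    [0,0,-17,0],
    [0,0,-19,0],
    [0,0,-20.5,0],
    [0,0,-20.5,0],
  ],
)

```text
clock: 19.62
position: [0.5179, 0.0208, 0.037]
tool_rot: [3.141, -0.0, 1.356]
force: [-2.5, 0.3, 3.6]
grip_width: 0.0543
finger_force: 43.0
```

Light contact. Press 1 mm more, release and rise, then go on to the anode.

>>> move_arm(
  moves=[
    [0,0,-1,0],
    [0,0,-1,0],
  ],
)

```text
clock: 19.88
position: [0.518, 0.0208, 0.0369]
tool_rot: [3.141, -0.0, 1.356]
force: [-7.4, -0.6, 27.4]
grip_width: 0.0544
finger_force: 45.4
```

>>> move_arm(
  moves=[
    [0,0,0,0],
    [0,0,0,0],
    [0,0,0,0],
    [0,0,5,0],
    [0,0,30,0],
    [0,0,75,0],
    [0,0,120,0],
    [0,0,145,0],
    [0,0,145,0],
    [0,0,145,0],
  ],
  gripper=1.0,
)

```text
clock: 21.12
position: [0.5176, 0.0208, 0.1804]
tool_rot: [-3.141, 0.0, 1.356]
force: [-0.5, -0.5, -0.8]
grip_width: 0.0857
finger_force: 0.0
```

```bash
python3 - <<'E'
from h import *
st=monitor.observe(); c=cam("wrist",st); print(st["clock"],st["position"],st["tool_rot"],st["force"])
im=grab_frame("wrist"); im2=grab_frame("scene"); im3=grab_frame("side"); cv2.imwrite("pics/w11f.png",im)
m=(im.min(2)>140).astype(np.uint8); 
for z in(.024,.030): print("exp top corners",z,proj(c,xf(np.array([[-.028,.055,.008],[.028,.055,.008],[.028,-.055,.008],[-.028,-.055,.008]]),(.5181,.0212,-.2144),z)).round(1).tolist())
m=cv2.morphologyEx((im.min(2)>215).astype(np.uint8),cv2.MORPH_CLOSE,np.ones((9,9))); n,l,s,ce=cv2.connectedComponentsWithStats(m); q=[i for i in range(1,n) if s[i,4]>2000]; 
for i in q: 
  cn=max(cv2.findContours((l==i).astype(np.uint8),0,2)[0],key=cv2.contourArea); print(s[i],cv2.boxPoints(cv2.minAreaRect(cn)).round(1).tolist())
a=np.load("w8.npy"); c8=cam("wrist",dict(position=a[0],tool_rot=a[1])); X=unproj(c8,[(136,98),(115,181)],.008); d=X[0]-X[1]; print("anode holes",X.round(4),np.linalg.norm(d),"yaw",np.arctan2(-d[0],d[1]),"orig",X[1]+d/np.linalg.norm(d)*.017)
cv2.imwrite("pics/w11.png",np.hstack([cv2.resize(im[100:320,220:420],(545,600),interpolation=2),np.vstack([cv2.resize(im2[180:260,257:337],(250,250),interpolation=2),cv2.resize(im3[190:240,280:350],(250,350),interpolation=2)])]))
E
```

```text
21.125 [0.51758643 0.02076216 0.18039199] [-3.14108926e+00  1.66919039e-04  1.35630771e+00] [-0.54931729 -0.49766538 -0.77969273]
exp top corners 0.024 [[285.9, 135.3], [351.4, 135.3], [347.9, 253.8], [289.0, 253.7]]
exp top corners 0.03 [[285.2, 135.7], [352.2, 135.8], [348.5, 256.5], [288.4, 256.4]]
[ 285  135   67  120 7208] [[285.0, 135.0], [351.0, 135.0], [351.0, 254.0], [285.0, 254.0]]
anode holes [[ 0.4176 -0.1908  0.008 ]
 [ 0.4011 -0.2737  0.008 ]] 0.08452080462233287 yaw -0.1963113023578607 orig [ 0.40440034 -0.25701497  0.008     ]
```

The separator's outline matches the expected corners at z = 24 mm to within a pixel, so it's seated. Next the anode view.

>>> move_arm(
  moves=[
    [-20,-50,0,0.019],
    [-42,-100,0,0.019],
    [-63,-150,0,0.019],
    [-85,-200,0,0.019],
    [-105,-245,0,0.019],
    [-113,-266,0,0.019],
    [-113,-266,0,0.019],
    [-113,-266,0,0.019],
  ],
)

```text
clock: 22.28
position: [0.4051, -0.2445, 0.1804]
tool_rot: [-3.141, -0.0, 1.376]
force: [0.4, 0.8, -1.0]
grip_width: 0.0859
finger_force: 0.0
```

```bash
cat >> h.py <<'E'
def look(tag,o,hs,z):
    """dark hole blobs near the expected pixels"""
    st=monitor.observe(); c=cam("wrist",st); im=grab_frame("wrist"); cv2.imwrite(f"pics/{tag}.png",im)
    print(st["clock"],st["position"].round(4),st["tool_rot"].round(4),st["force"].round(1),st["grip_width"].round(4))
    uv=proj(c,xf(np.array([[0,h,z] for h in hs]),o)); g=cv2.cvtColor(im,cv2.COLOR_BGR2GRAY); R=[]
    for u,v in uv:
        u0,v0=int(u)-13,int(v)-13; q=(g[v0:v0+27,u0:u0+27]<75).astype(np.uint8); n,l,s,ce=cv2.connectedComponentsWithStats(q)
        i=1+np.argmin(np.hypot(*(ce[1:]-13).T)+(s[1:,4]<20)*99); x,y,w,h=s[i,:4]; b=np.array([u0+x+(w-1)/2,v0+y+(h-1)/2]); R.append(b)
        print("exp",(u.round(1),v.round(1)),"got box centre",b,"size",w,h)
    X=unproj(c,R,z); d=X[0]-X[1]; n=np.linalg.norm(d); print("spacing",n.round(4),"yaw",np.arctan2(-d[0],d[1]).round(4),"origin",(X[1]-d/n*hs[1]).round(4),(X[0]-d/n*hs[0]).round(4))
    return st,c,im
E
python3 - <<'E'
from h import *
look("w12",(.4044,-.257,-.196),(.067,-.017),.008)
E
```

```text
Traceback (most recent call last):
  File "h.py", line 51, in look
    print(st["clock"],st["position"].round(4),st["tool_rot"].round(4),st["force"].round(1),st["grip_width"].round(4))
                                                                                           ^^^^^^^^^^^^^^^^^^^^^^
AttributeError: 'float' object has no attribute 'round'
```

```bash
sed -i 's/,st\["grip_width"\].round(4))/,round(st["grip_width"],4))/' h.py
python3 - <<'E'
from h import *
st,c,im=look("w12",(.4044,-.257,-.196),(.067,-.017),.008)
# calibrate method on the cathode picture
a=np.load("w3.npy"); 
s=tuple(proj(c,[.408,-.24,.008])[0].astype(int)); print(fit(c,im,"anode",s,(.4044,-.257,-.196)))
im=cv2.imread("pics/w3.png"); c=cam("wrist",dict(position=a[0],tool_rot=a[1])); print("cath",fit(c,im,"cath",(318,200),(.606,.286,.084)))
E
```

```text
22.325 [ 0.4052 -0.2443  0.1805] [-3.1411e+00 -4.0000e-04  1.3765e+00] [ 0.3  0.  -0.8] 0.0856
exp (np.float64(320.0), np.float64(135.1)) got box centre [318. 135.] size 11 11
exp (np.float64(319.6), np.float64(220.9)) got box centre [318.  219.5] size 9 8
spacing 0.0826 yaw -0.1931 origin [ 0.403  -0.2552  0.008 ] [ 0.4028 -0.2566  0.008 ]
(array([ 0.40024204, -0.27287937, -0.18195367]), np.float64(0.29509574694208807))
cath (array([0.60656115, 0.26962834, 0.07913298]), np.float64(0.2973590067340067))
```

```bash
python3 - <<'E'
from h import *
for f,a in(("w12",dict(position=[.4052,-.2443,.1805],tool_rot=[-3.1411,-.0004,1.3765])),("w3",dict(position=np.load("w3.npy")[0],tool_rot=np.load("w3.npy")[1]))):
    c=cam("wrist",a); im=cv2.imread(f"pics/{f}.png"); h=cv2.cvtColor(im,cv2.COLOR_BGR2HSV)
    m=((h[...,0]<17)&(h[...,1]>70)&(h[...,2]>150)).astype(np.uint8); m[:, :240]=0; m[:,400:]=0
    n,l,s,ce=cv2.connectedComponentsWithStats(m); i=1+s[1:,4].argmax(); m=(l==i).astype(np.uint8); print(s[i])
    cn=max(cv2.findContours(m,0,2)[0],key=cv2.contourArea); P=cv2.approxPolyDP(cn,4,True)[:,0]; print(P.tolist()); print(unproj(c,P,.008)[:,:2].round(4).tolist())
E
```

```text
[ 288  121   61  126 6781]
[[288, 121], [290, 232], [305, 233], [306, 246], [329, 246], [331, 233], [346, 232], [348, 121]]
[[0.391, -0.1731], [0.3694, -0.2795], [0.3841, -0.2835], [0.3822, -0.2976], [0.4053, -0.3021], [0.4099, -0.2885], [0.425, -0.2904], [0.4451, -0.1837]]
[ 289  146   60  120 6265]
[[306, 146], [305, 159], [289, 160], [291, 264], [344, 265], [348, 160], [333, 160], [332, 146]]
[[0.5902, 0.3278], [0.5901, 0.3156], [0.5751, 0.3134], [0.5835, 0.2054], [0.6387, 0.2089], [0.6308, 0.3181], [0.6166, 0.3169], [0.6144, 0.3299]]
```

Both methods agree: anode origin (0.403, -0.256), yaw -0.193. Grasping.

>>> move_arm(
  moves=[
    [-1,-6,-40,0.0],
    [-2.1,-11.8,-85,0.001],
    [-2.1,-11.8,-125,0.001],
    [-2.1,-11.8,-150,0.001],
    [-2.1,-11.8,-160,0.001],
    [-2.1,-11.8,-165,0.001],
    [-2.1,-11.8,-169,0.001],
    [-2.1,-11.8,-169,0.001],
    [-2.1,-11.8,-169,0.001],
  ],
  gripper=0.76,
)

```text
clock: 23.5
position: [0.403, -0.2571, 0.0123]
tool_rot: [3.141, 0.0, 1.376]
force: [-0.6, -0.1, 0.2]
grip_width: 0.0645
finger_force: 0.0
```

>>> move_arm(
  moves=[
    [0,0,0,0],
    [0,0,0,0],
    [0,0,0,0],
    [0,0,0,0],
    [0,0,0,0],
  ],
  gripper=0.3,
  newtons=80,
)

```text
clock: 24.12
position: [0.4031, -0.2572, 0.0128]
tool_rot: [3.141, 0.0, 1.376]
force: [-3.6, 3.0, 23.2]
grip_width: 0.0533
finger_force: 79.2
```

>>> move_arm(
  moves=[
    [0,0,5,0],
    [0,0,12,0],
    [0,0,20,0],
    [0,0,20,0],
  ],
)

```text
clock: 24.62
position: [0.4031, -0.2572, 0.0324]
tool_rot: [3.141, 0.0, 1.376]
force: [-0.8, -0.4, -6.3]
grip_width: 0.053
finger_force: 85.3
```

```bash
cat >> h.py <<'E'
def held(tag,hsv,end,dz,th):
    st=monitor.observe(); c=cam("wrist",st); im=grab_frame("wrist"); cv2.imwrite(f"pics/{tag}.png",im); h=cv2.cvtColor(im,cv2.COLOR_BGR2HSV)
    print(st["clock"],st["position"].round(4),st["tool_rot"].round(4),st["force"].round(1),st["moment"].round(3),st["grip_width"],st["finger_force"])
    m=hsv(h[...,0].astype(int),h[...,1].astype(int),h[...,2].astype(int)).astype(np.uint8); m[:, :200]=0; m[:,440:]=0
    n,l,s,ce=cv2.connectedComponentsWithStats(m); i=1+s[1:,4].argmax(); m=(l==i).astype(np.uint8)
    cn=max(cv2.findContours(m,0,2)[0],key=cv2.contourArea); print("poly",cv2.approxPolyDP(cn,4,True)[:,0].tolist())
    p=(st["position"][0],st["position"][1],st["tool_rot"][2]-np.pi/2)
    print("exp end corners, hole",proj(c,xf(np.array([[-.028,end,th],[.028,end,th],[0,end-.013,th]]),p,st["position"][2]-dz)).round(1).tolist())
    return st,c,im
E
python3 - <<'E'
from h import *
held("w13",lambda H,S,V:(H<17)&(S>70)&(V>90),.08,.0105,.008)
im=grab_frame("side"); cv2.imwrite("pics/s13.png",im)
E
```

```text
24.625 [ 0.4031 -0.2572  0.0324] [3.1406e+00 3.0000e-04 1.3762e+00] [-0.8 -0.4 -6.3] [-0.003  0.008  0.051] 0.053025511041271796 85.30886650085449
poly [[249, 94], [260, 327], [291, 329], [295, 352], [341, 352], [343, 329], [375, 325], [388, 95]]
exp end corners, hole [[246.9, 94.5], [389.9, 94.6], [318.4, 128.1]]
```

The anode is held level, and its far end is within a pixel of prediction. Carrying it to the base.

>>> move_arm(
  moves=[
    [0,0,20,0],
    [0,0,45,0],
    [8,20,65,-0.01],
    [25,58,75,-0.02],
    [43,100,75,-0.02],
    [61,142,75,-0.02],
    [80,185,75,-0.02],
    [97,225,75,-0.02],
    [107,247,75,-0.02],
    [109.7,253.7,75,-0.02],
    [109.7,253.7,75,-0.02],
    [109.7,253.7,75,-0.02],
  ],
)

```text
clock: 26.22
position: [0.512, -0.0045, 0.1067]
tool_rot: [-3.141, 0.001, 1.355]
force: [1.0, 0.0, -7.0]
grip_width: 0.0525
finger_force: 87.2
```

>>> move_arm(
  moves=[
    [0,0,-8,0],
    [0,0,-16,0],
    [0,0,-20,0],
    [0,0,-20,0],
    [0,0,-20,0],
  ],
)

```text
clock: 26.85
position: [0.5125, -0.0033, 0.0869]
tool_rot: [3.142, -0.0, 1.356]
force: [0.4, 0.5, -7.0]
grip_width: 0.0529
finger_force: 87.1
```

```bash
python3 - <<'E'
from h import *
st,c,im=held("w14",lambda H,S,V:(H<17)&(S>70)&(V>90),.08,.0125,.008)
print("rod tip exp",proj(c,xf(np.array([[0,.042,.06]]),(.5181,.0212,-.2144))))
im3=grab_frame("side"); im2=grab_frame("scene")
cv2.imwrite("pics/v14.png",np.hstack([cv2.resize(im[80:300,220:420],(545,600),interpolation=2),np.vstack([cv2.resize(im2[160:260,247:347],(250,250),interpolation=2),cv2.resize(im3[150:250,280:351],(250,350),interpolation=2)])]))
E
```

```text
26.85 [ 0.5125 -0.0033  0.0869] [ 3.1415 -0.      1.3563] [ 0.4  0.5 -7. ] [ 0.05  -0.003 -0.027] 0.05292857022380575 87.14269638061523
poly [[298, 75], [297, 94], [248, 95], [262, 279], [261, 328], [291, 328], [296, 352], [341, 351], [343, 328], [374, 327], [387, 95], [341, 94], [339, 75]]
exp end corners, hole [[248.1, 94.8], [388.9, 94.9], [318.5, 127.9]]
rod tip exp [[318.76940371 125.82627815]]
```

View pics/v14.png

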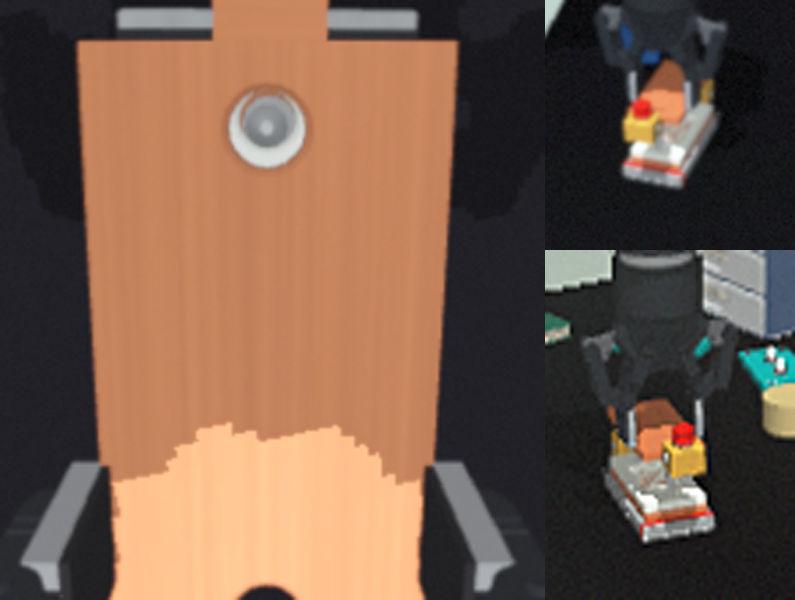

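The rod tip shows dead centre in the hole at wrist pixel (318,126), and the plate is level. Descending.

>>> move_arm(
  moves=[
    [0,0,-6,0],
    [0,0,-12,0],
    [0,0,-17,0],
    [0,0,-22,0],
    [0,0,-27,0],
    [0,0,-32,0],
    [0,0,-36,0],
    [0,0,-39,0],
    [0,0,-39,0],
  ],
)

```text
clock: 28.12
position: [0.5124, -0.0033, 0.0476]
tool_rot: [-3.141, 0.0, 1.356]
force: [-0.1, -0.4, -6.6]
grip_width: 0.0531
finger_force: 87.1
```

>>> move_arm(
  moves=[
    [0,0,-1,0],
    [0,0,-2,0],
    [0,0,-3,0],
    [0,0,-4,0],
    [0,0,-4,0],
  ],
)

```text
clock: 28.75
position: [0.5126, -0.0033, 0.0449]
tool_rot: [3.141, -0.0, 1.356]
force: [-7.4, 0.5, 22.4]
grip_width: 0.0527
finger_force: 90.7
```

Seated. Release, rise and check, then go on to the blue plate at about (0.437, 0.268).

>>> move_arm(
  moves=[
    [0,0,0.5,0],
    [0,0,0.5,0],
    [0,0,0.5,0],
    [0,0,5,0],
    [0,0,30,0],
    [0,0,75,0],
    [0,0,120,0],
    [0,0,136,0],
    [0,0,136,0],
    [0,0,136,0],
  ],
  gripper=1.0,
)

```text
clock: 30.0
position: [0.512, -0.0033, 0.1788]
tool_rot: [-3.14, 0.0, 1.356]
force: [0.2, 0.8, -0.2]
grip_width: 0.0855
finger_force: 0.0
```

```bash
python3 - <<'E'
from h import *
st,c,im=held("w15",lambda H,S,V:(H<17)&(S>70)&(V>90),.08,.1,.008)
for z in (.032,.036): print(z,proj(c,xf(np.array([[-.028,.08,.008],[.028,.08,.008],[.028,-.03,.008],[-.028,-.03,.008]]),(.5128,-.0032,-.2144),z)).round(1).tolist())
E
```

```text
30.0 [ 0.512  -0.0033  0.1788] [-3.1401e+00  5.0000e-04  1.3564e+00] [ 0.2  0.8 -0.2] [0.036 0.021 0.028] 0.08547578382761153 0.0
poly [[306, 88], [303, 105], [285, 105], [284, 230], [304, 232], [305, 247], [331, 248], [333, 232], [352, 231], [352, 105], [335, 105], [333, 88]]
exp end corners, hole [[276.2, 103.0], [360.6, 103.0], [318.4, 123.0]]
0.032 [[284.6, 104.8], [354.1, 104.9], [350.3, 233.0], [287.9, 232.9]]
0.036 [[284.1, 104.6], [354.7, 104.7], [350.7, 234.6], [287.5, 234.5]]
```

>>> move_arm(
  moves=[
    [-8,45,0,0.07],
    [-18,95,0,0.15],
    [-31,145,0,0.22],
    [-45,195,0,0.294],
    [-60,240,0,0.294],
    [-75,270,0,0.294],
    [-75,275,0,0.294],
    [-75,275,0,0.294],
    [-75,275,0,0.294],
  ],
)

```text
clock: 31.18
position: [0.4379, 0.2705, 0.1795]
tool_rot: [-3.141, 0.001, 1.649]
force: [-0.5, -0.1, 0.8]
grip_width: 0.0859
finger_force: 0.0
```

```bash
python3 - <<'E'
from h import *
st,c,im=look("w16",(.4385,.2676,.0795),(.042,-.042),.010)
s=tuple(proj(c,[.4385,.2676,.01])[0].astype(int)); 
for q in((s[0]-14,s[1]),(s[0]+14,s[1])):
  try: print(fit(c,im,"blue",q,(.4385,.2676,.08)))
  except AssertionError as e: print(e)
m=mask(im,"blue",(s[0]-14,s[1])); cn=max(cv2.findContours(m,0,2)[0],key=cv2.contourArea); P=cv2.approxPolyDP(cn,4,True)[:,0]; print(P.tolist(),unproj(c,P,.01)[:,:2].round(4).tolist())
E
```

```text
31.175 [0.4379 0.2705 0.1795] [-3.1412e+00  7.0000e-04  1.6486e+00] [-0.5 -0.1  0.8] 0.0859
exp (np.float64(317.9), np.float64(151.8)) got box centre [316.5 150.5] size 12 10
exp (np.float64(318.0), np.float64(236.2)) got box centre [317.5 233. ] size 10 7
spacing 0.0818 yaw 0.0899 origin [0.4373 0.2709 0.01  ] [0.4375 0.2688 0.01  ]
seed
seedTraceback (most recent call last):
  File "<stdin>", line 7, in <module>
  File "h.py", line 29, in mask
    _,l=cv2.connectedComponents(m); k=l[seed[1],seed[0]]; assert k,"seed"
                                                                 ^
AssertionError: seed
```

The anode outline matches z = 32 mm, so it's seated. Now refining the blue plate by its outline.

```bash
python3 - <<'E'
from h import *
im=cv2.imread("pics/w16.png"); h=cv2.cvtColor(im,cv2.COLOR_BGR2HSV); print(h[190,300],h[190,335])
c=cam("wrist",dict(position=[.4379,.2705,.1795],tool_rot=[-3.1412,.0007,1.6486]))
m=((h[...,0]>95)&(h[...,0]<125)&(h[...,1]>110)&(h[...,2]>60)).astype(np.uint8); m=cv2.morphologyEx(m,cv2.MORPH_CLOSE,np.ones((5,5)))
n,l,s,ce=cv2.connectedComponentsWithStats(m); i=1+s[1:,4].argmax(); m=(l==i).astype(np.uint8); print(s[i],ce[i])
cn=max(cv2.findContours(m,0,2)[0],key=cv2.contourArea); P=cv2.approxPolyDP(cn,4,True)[:,0]; X=unproj(c,P,.01)[:,:2]; print(P.tolist(),X.round(4).tolist(),X.mean(0))
E
```

```text
[101 143 255] [102 143 255]
[ 286  135   62  114 6144] [316.8766276  190.56835938]
[[287, 136], [289, 246], [345, 247], [347, 136]] [[0.4056, 0.3217], [0.4133, 0.2128], [0.4701, 0.2162], [0.4606, 0.3261]] [0.43740627 0.26919648]
```

>>> move_arm(
  moves=[
    [0,0,-40,0.0],
    [-0.5,-1.1,-85,0.005],
    [-0.5,-1.1,-125,0.005],
    [-0.5,-1.1,-150,0.005],
    [-0.5,-1.1,-160,0.005],
    [-0.5,-1.1,-164,0.005],
    [-0.5,-1.1,-167,0.005],
    [-0.5,-1.1,-167,0.005],
    [-0.5,-1.1,-167,0.005],
  ],
  gripper=0.76,
)

```text
clock: 32.35
position: [0.4372, 0.2708, 0.0133]
tool_rot: [3.141, -0.0, 1.655]
force: [-0.2, 0.6, 1.0]
grip_width: 0.065
finger_force: 0.0
```

>>> move_arm(
  moves=[
    [0,0,0,0],
    [0,0,0,0],
    [0,0,0,0],
    [0,0,0,0],
    [0,0,0,0],
  ],
  gripper=0.3,
  newtons=50,
)

```text
clock: 32.98
position: [0.4372, 0.2707, 0.0135]
tool_rot: [3.141, -0.0, 1.655]
force: [-1.7, -0.7, 14.0]
grip_width: 0.0543
finger_force: 50.3
```

>>> move_arm(
  moves=[
    [0,0,8,0],
    [0,0,25,0],
    [0,0,55,0],
    [0,0,80,0],
    [0,0,92,0],
    [0,0,92,0],
    [0,0,92,0],
  ],
)

```text
clock: 33.85
position: [0.4367, 0.2704, 0.1042]
tool_rot: [-3.141, 0.0, 1.655]
force: [-0.2, 0.3, -1.9]
grip_width: 0.0544
finger_force: 54.0
```

```bash
python3 - <<'E'
from h import *
held("w17",lambda H,S,V:(H>95)&(H<125)&(S>110)&(V>50),.055,.012,.010)
E
```

```text
33.85 [0.4367 0.2704 0.1042] [-3.1407e+00  5.0000e-04  1.6553e+00] [-0.2  0.3 -1.9] [ 0.103  0.062 -0.042] 0.05437049590712587 54.04720902442932
poly [[254, 160], [250, 173], [262, 350], [312, 355], [373, 350], [384, 163]]
exp end corners, hole [[249.0, 158.4], [385.8, 158.6], [317.3, 189.4]]
```

>>> move_arm(
  moves=[
    [10,-30,0,-0.04],
    [26,-78,0,-0.1],
    [42,-128,0,-0.17],
    [58,-178,0,-0.24],
    [73,-222,0,-0.29],
    [81,-245,-5,-0.299],
    [81.5,-248.6,-13,-0.299],
    [81.5,-248.6,-18,-0.299],
    [81.5,-248.6,-20,-0.299],
    [81.5,-248.6,-20,-0.299],
    [81.5,-248.6,-20,-0.299],
  ],
)

```text
clock: 35.28
position: [0.5186, 0.0225, 0.085]
tool_rot: [3.141, -0.0, 1.357]
force: [0.2, -0.8, -1.6]
grip_width: 0.0543
finger_force: 54.0
```

```bash
python3 - <<'E'
from h import *
st,c,im=held("w18",lambda H,S,V:(H>95)&(H<125)&(S>110)&(V>50),.055,.0125,.010)
print("rod tip exp",proj(c,xf(np.array([[0,.042,.06]]),(.5181,.0212,-.2144))))
im3=grab_frame("side"); im2=grab_frame("scene")
cv2.imwrite("pics/v18.png",np.hstack([cv2.resize(im[140:340,230:412],(546,600),interpolation=2),np.vstack([cv2.resize(im2[160:260,247:347],(250,250),interpolation=2),cv2.resize(im3[150:250,280:351],(250,350),interpolation=2)])]))
E
```

```text
35.275 [0.5186 0.0225 0.085 ] [ 3.1414e+00 -2.0000e-04  1.3570e+00] [ 0.2 -0.8 -1.6] [ 0.048 -0.021  0.003] 0.054313703117381346 54.01451826095581
poly [[381, 160], [250, 163], [263, 351], [323, 355], [373, 350]]
exp end corners, hole [[250.3, 158.2], [386.6, 158.3], [318.4, 189.0]]
rod tip exp [[317.96736313 181.40113856]]
```

View pics/v18.png

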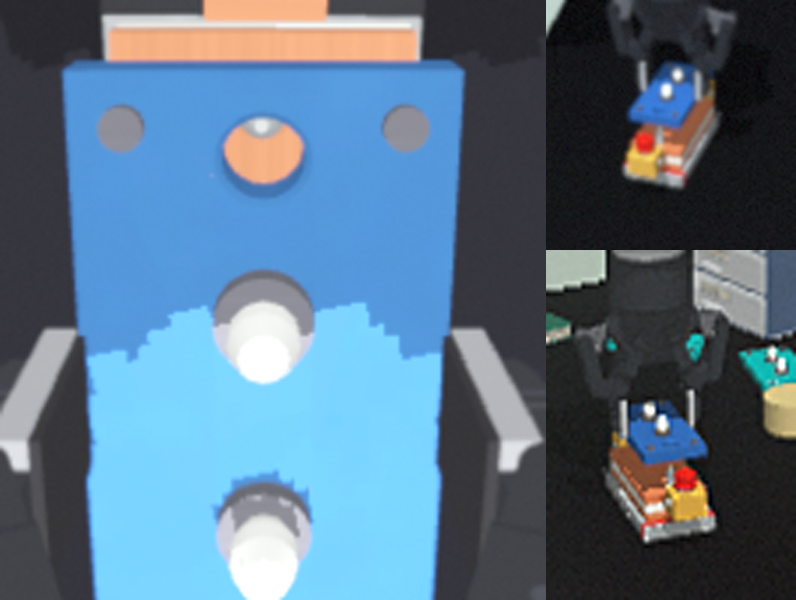

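The rod tip is at (317.3,181.7) and the hole rim centre at (317.8,191.7). Accounting for the height difference and parallax (rod axis about 192 at that height), they are aligned to about 0.3 mm. Lowering.

>>> move_arm(
  moves=[
    [0,0,-5,0],
    [0,0,-10,0],
    [0,0,-14,0],
    [0,0,-18,0],
    [0,0,-22,0],
    [0,0,-26,0],
    [0,0,-29,0],
    [0,0,-29,0],
  ],
)

```text
clock: 36.42
position: [0.5184, 0.022, 0.0556]
tool_rot: [-3.141, 0.0, 1.356]
force: [0.1, -0.5, -1.8]
grip_width: 0.0543
finger_force: 54.0
```

>>> move_arm(
  moves=[
    [0,0,-1,0],
    [0,0,-2,0],
    [0,0,-3,0],
    [0,0,-3,0],
  ],
)

```text
clock: 36.92
position: [0.5186, 0.022, 0.0535]
tool_rot: [3.141, -0.0, 1.356]
force: [-4.7, -0.1, 16.4]
grip_width: 0.0541
finger_force: 56.0
```

Seated. Release, rise and verify.

>>> move_arm(
  moves=[
    [0,0,0,0],
    [0,0,0,0],
    [0,0,0,0],
    [0,0,5,0],
    [0,0,30,0],
    [0,0,75,0],
    [0,0,120,0],
    [0,0,127,0],
    [0,0,127,0],
    [0,0,127,0],
  ],
  gripper=1.0,
)

```text
clock: 38.17
position: [0.5179, 0.022, 0.1787]
tool_rot: [-3.14, 0.001, 1.356]
force: [0.2, 0.5, -0.4]
grip_width: 0.0855
finger_force: 0.0
```

```bash
python3 - <<'E'
from h import *
st,c,im=held("w19",lambda H,S,V:(H>95)&(H<125)&(S>110)&(V>50),.055,.1,.010)
for z in (.040,.044): print(z,proj(c,xf(np.array([[-.028,.055,.01],[.028,.055,.01],[.028,-.055,.01],[-.028,-.055,.01]]),(.5181,.0212,-.2144),z)).round(1).tolist())
# bystanders: compare scene picture with the first
a=cv2.imread("pics/scene0.png"); b=grab_frame("scene"); cv2.imwrite("pics/end.png",b)
for n,(x0,y0,x1,y1) in dict(timer=(350,230,388,252),beaker=(372,190,388,216)).items(): print(n,cv2.absdiff(a,b)[y0:y1,x0:x1].mean())
E
```

```text
38.175 [0.5179 0.022  0.1787] [-3.1400e+00  6.0000e-04  1.3563e+00] [ 0.2  0.5 -0.4] [-0.014  0.066 -0.025] 0.08546301463115398 0.0
poly [[285, 140], [286, 265], [349, 266], [353, 141]]
exp end corners, hole [[277.0, 141.2], [359.7, 141.3], [318.3, 160.4]]
0.04 [[283.5, 138.3], [354.0, 138.4], [349.9, 264.2], [287.1, 264.1]]
0.044 [[283.0, 138.6], [354.5, 138.7], [350.4, 266.3], [286.7, 266.2]]
timer 1.7157097288676235
beaker 3.1306089743589745
```

The pressure plate's outline matches z = 40 mm, about 1 mm off in y and within tolerance. The bystanders haven't moved. Handing in.

```bash
python3 -c "
from workcell import bot
print(bot.job_done())"
```

```text
the job is handed in; nothing more can be done
None
```

I threaded all four parts onto the rods in the required order and handed the job in at about 38 s. The cameras showed each part seated flat and released with the terminals at their own bands, and the beaker and timer unmoved; the hand-in call returned no verdict.

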